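Put the hole-saw set back in its tray

ROBOT

A 6-joint arm with a two-finger parallel gripper is mounted at the origin on the work surface. World frame = base frame: x ahead of the robot, y to its left, z up, the work surface at z = 0. Lengths are in m, angles in rad, forces in N, time in s.
With the tool pointing down it reaches from about 0.275 to 0.825 m from the base axis. Payload 5.2 kg.
Tool frame: the origin (TCP) lies midway between the tips of the shut fingers; the grasp point (between the pads) lies r.grip_depth behind it (r.grip_depth is the distance from the TCP to the grasp point, in m); x points along the fingers, z is the direction in which the jaws open and shut, and the axes are right-handed (so a half turn about x gives the same grasp; the last joint's range is limited). The gripper opens to 93 mm and grips with 3 to 60 N. Pads are 15 mm wide; open, the fingers measure 128 mm over their backs; the gripper's body (75 mm by 188 mm) begins 65 mm behind the grasp point.
Start: joints at [-1.395, 0.259, 1.535, -0, 1.348, -0.203], TCP at [0.203, -0.511, 0.219] pointing down, gripper open.
Joint ranges: [-3.14, 3.14], [-0.91, 2.08], [0.19, 2.58], [-1.22, 4.36], [0.22, 2.71], [-3.12, 3.12]. Speed limits (rad/s): [2.57, 2.57, 3.14, 3.14, 3.14, 3.14].

INTERFACE

Orientations are given as a 3x3 rotation matrix whose columns are the frame's x, y, z axes.
In Python, from workcell import r gives the robot as it stands.
- The arm moves only by the tool apply_moves, never from a script. Its argument "deltas" is one flat list of numbers, 7 for each row, row after row: the shift along the world's x, y, z in cm, then the turn, a rotation vector about the world's x, y, z in rad, then the opening, from 0 (shut) to 1 (fully open). A call has 1 to 20 rows; each row is the pose to reach, as a shift and turn from the pose commanded when the call began; what a row does not reach only later rows make up. A row lasts 1/8 s, in which the tool goes at most 62.5 mm and 10.7 degrees, less where a joint would pass 70% of its speed; a pose out of reach is approached as far as the arm can. A call with a gripper value outside its range is refused whole. The fingers move at their own pace and stop on an object; "grip_force" is the grip in N (left out, the last holds). Time passes only in rows, so rows that repeat a pose let the fingers close. It gives the time, the measured TCP pose, the force and the opening at its end, in the units of the state.
- r.state(): the state, without advancing time (a new reading comes with each control period).
- r.read_camera(name): name is "scene" or "top"; returns the picture (400x640x3 uint8, red, green, blue); there is no depth.
- r.camera_model(name): a dict with "fx", "fy", "cx", "cy" (pixels), "R" (3x3) and "t" (3): a world point X has camera coordinates R X + t. Camera axes: x right, y down, z forward; pixel columns grow to the right and rows downward; lengths in m; the calibration is good to about 2 mm. A picture is of the moment at which its call begins. camera_model takes no time and is no camera call.
- r.close_job(): hands the job in, once; it reports no verdict.
The state is a dict: "t": time; "joint_positions": joint angles; "joint_vel": joint speeds; "effort": joint torques, N m; "position": TCP position; "tool_rot": TCP orientation; "force": force on the tool from outside, world axes, zero at the start; "moment": the same for the moment, N m; "gripper_width": finger opening in m.
Only numpy, scipy, OpenCV 4.12 (cv2) and the standard library are available. Lean on these libraries where they do the work, as an engineer would, in place of code of your own. Each camera call takes 0.05 s, during which the arm holds its last target.

TASK

Put the red hole-saw set away in the blue tray: stand each of the three red hole saws, teeth down, wholly inside the pale circle of its own size (small, medium, large), and lay the steel arbor lengthwise inside the pale rectangle. The two blue hole saws belong to another set: leave them standing where they are on the bench.

Things in the scene. Friction and masses are not known exactly. Their poses are not given: they have to be found in the camera images.
- red_small: Red hole saw, the small of the three red ones: upright cylinder 30 mm in diameter, 48 mm tall, standing on its steel teeth (the lowest 7 mm), flat top with a steel hub. Grip it across any diameter. Origin: centre of its underside, z up its axis; yaw means nothing. Loose, 0.04 to 0.25 kg.
- red_medium: Red hole saw, the medium of the three red ones: upright cylinder 45 mm in diameter, 48 mm tall, standing on its steel teeth (the lowest 7 mm), flat top with a steel hub. Grip it across any diameter. Origin: centre of its underside, z up its axis; yaw means nothing. Loose, 0.04 to 0.25 kg.
- red_large: Red hole saw, the large of the three red ones: upright cylinder 60 mm in diameter, 48 mm tall, standing on its steel teeth (the lowest 7 mm), flat top with a steel hub. Grip it across any diameter. Origin: centre of its underside, z up its axis; yaw means nothing. Loose, 0.04 to 0.25 kg.
- arbor: Steel arbor, lying, 100 mm long. Mid-part: square steel collar with a black band, 26 (x) x 22 (y) x 22 (z) mm, to grip across y. From it a dark 10 mm square shank runs to x = -45 mm and a brass-coloured 7 mm pilot drill to x = +55 mm, axes 11 mm above the underside. Origin: centre of the collar's underside, x along the arbor. Loose, about 0.1 kg.
- blue_medium: Blue hole saw, a look-alike of the medium red one, does not belong in the tray: upright cylinder 45 mm in diameter, 48 mm tall, standing on its steel teeth (the lowest 7 mm), flat top with a steel hub. Grip it across any diameter. Origin: centre of its underside, z up its axis; yaw means nothing. Loose, 0.04 to 0.25 kg.
- blue_large: Blue hole saw, a look-alike of the large red one, does not belong in the tray: upright cylinder 60 mm in diameter, 48 mm tall, standing on its steel teeth (the lowest 7 mm), flat top with a steel hub. Grip it across any diameter. Origin: centre of its underside, z up its axis; yaw means nothing. Loose, 0.04 to 0.25 kg.
- pad_small: Black foam tile 86 x 86 x 3 mm with a flat pale circle 50 mm in diameter, the small of three: place of the small red saw (30 mm). Fixed in the tray. Origin: centre of its underside, on the tray floor 5 mm above the bench; its top is 3 mm higher. The three tiles lie in a row along the tray's y, 88 mm apart, in any order, axes parallel to the slot's.
- pad_medium: Black foam tile 86 x 86 x 3 mm with a flat pale circle 65 mm in diameter, the medium of three: place of the medium red saw (45 mm). Fixed in the tray. Origin: centre of its underside, on the tray floor 5 mm above the bench; its top is 3 mm higher. The three tiles lie in a row along the tray's y, 88 mm apart, in any order, axes parallel to the slot's.
- pad_large: Black foam tile 86 x 86 x 3 mm with a flat pale circle 80 mm in diameter, the large of three: place of the large red saw (60 mm). Fixed in the tray. Origin: centre of its underside, on the tray floor 5 mm above the bench; its top is 3 mm higher. The three tiles lie in a row along the tray's y, 88 mm apart, in any order, axes parallel to the slot's.
- slot: Black foam strip 64 (x) x 200 (y) x 3 mm with a pale rectangle 46 (x) x 124 (y) mm: place of the arbor, along y, either way round. Fixed; origin: centre of its underside, 5 mm above the bench. The tile row runs parallel, 100 mm to -x. All lie in a fixed blue open tray, 230 (x) x 290 (y) mm, walls 12 mm high above the bench, centred 50 mm to -x of this origin.
There are look-alikes about, which are no part of the job. Leave any green or turquoise look-alike of the red_medium alone. Leave any green or yellow look-alike of the red_small alone.

How it is judged:
At the end, for the whole second after the job is handed in: Each red saw upright (0.12 rad) on its own tile, centred within 13 mm on the circle; the arbor flat on the strip, collar within 22 mm of the rectangle's centre, along it within 0.26 rad; all released, at rest; both blue saws upright within 20 mm of their starts (horizontal distance between red_small and pad_small below 0.013 m and z of red_small in the frame of pad_small below 0.008 m and angle between each of red_small, red_medium, red_large, blue_medium, blue_large's own z axis and vertical below 0.12 rad and linear speed of each of red_small, red_medium, red_large, arbor below 0.02 m/s and horizontal distance between red_medium and pad_medium below 0.013 m and z of red_medium in the frame of pad_medium below 0.008 m and horizontal distance between red_large and pad_large below 0.013 m and z of red_large in the frame of pad_large below 0.008 m and horizontal distance between arbor and slot below 0.022 m and angle between the x axis of arbor and the y axis of slot, either way round below 0.26 rad and ((z of arbor in the frame of slot below 0.008 m and angle between arbor's own z axis and vertical below 0.2 rad) or (z of arbor in the frame of slot below 0.03 m and angle between arbor's own z axis and vertical above 1.4 rad and angle between arbor's own x axis and vertical between 1.4 and 1.74 rad)) and distance of each of blue_medium, blue_large from where it was at the start of the episode below 0.02 m); the robot touches nothing.
It fails at once if the blue medium look-alike is moved more than 30 mm (distance of blue_medium from where it was at the start of the episode above 0.03 m).
It fails at once if the blue large look-alike is moved more than 30 mm (distance of blue_large from where it was at the start of the episode above 0.03 m).
It also fails if it takes over 120 s, if anything falls off the work surface, if the arm or the gripper's body presses on something with over 40 N, if the wrist force passes 120 N, or if a joint passes its speed limit or range.

## Working session

There is one attempt and no reset: what is moved stays moved. The work goes in short steps, Python scripts to look and compute and a tool call to move; the robot and the scene stay as the last step left them, time stands still between calls to the robot, and variables do not carry over. Pictures are saved under pics/ and viewed, and the job is handed in when it is done.

Besides the shell and the picture viewer there is one more tool, called after "Emit:" as name(argument=value, ...) on one line, values as JSON. apply_moves: Moves the arm, as the interface text tells. Its arguments: {"type":"object","properties":{"deltas":{"type":"array"},"grip_force":{"type":"number"}},"required":["deltas"]}

```bash
mkdir -p pics; ls; python3 - <<'E'
from workcell import r
import cv2,numpy as np
for n in("scene","top"):
    im=r.read_camera(n); cv2.imwrite(f"pics/{n}0.png",im[:,:,::-1])
    m=r.camera_model(n); print(n,m["fx"],m["cx"],m["cy"],np.round(m["R"],3).tolist(),np.round(m["t"],3), np.round(-np.array(m["R"]).T@m["t"],3))
s=r.state(); print(s["t"],s["position"],np.round(s["tool_rot"],3).tolist(),s["gripper_width"],r.grip_depth,s["force"])
E
```

```text
pics
scene 365.3792264564978 320.0303437450374 205.6101600620011 [[-0.244, 0.97, -0.011], [0.673, 0.161, -0.722], [-0.699, -0.184, -0.691]] [ 0.135 -0.33   1.212] [1.102 0.145 0.601]
top 362.31428956810294 320.7883748509318 204.79135412291294 [[-0.007, -1.0, -0.003], [-0.999, 0.007, -0.047], [0.047, 0.002, -0.999]] [0.007 0.524 0.792] [0.487 0.001 0.815]
0.1 [ 0.20332436 -0.51051536  0.21789729] [[-0.0, 0.929, 0.37], [0.002, 0.37, -0.929], [-1.0, 0.0, -0.002]] 0.09290698109457006 0.0188 [ 0.25859877 -0.209104    1.08476268]
```

```bash
sleep 1
```

```text
(no output)
```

View pics/top0.png

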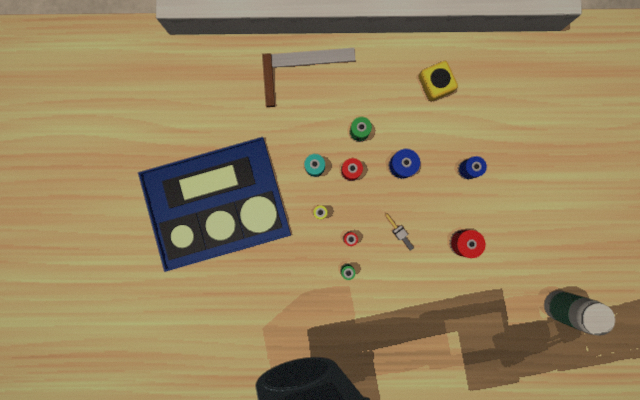

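View pics/scene0.png

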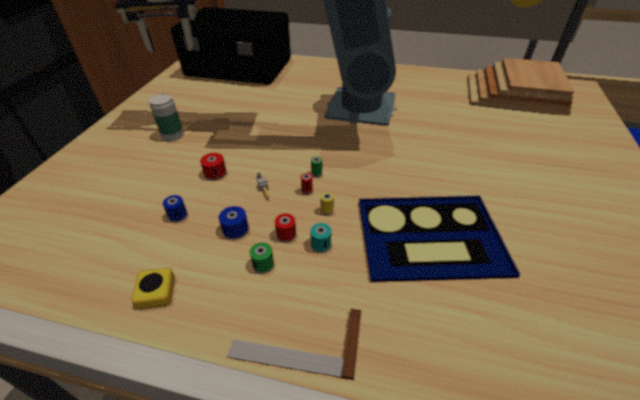

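```bash
cat > h.py <<'E'
from workcell import r
import cv2,numpy as np
def ray(n,u,v,z):
    m=r.camera_model(n);R=np.array(m["R"]);t=np.array(m["t"]);c=-R.T@t
    d=R.T@np.array([(u-m["cx"])/m["fx"],(v-m["cy"])/m["fy"],1]); return c+d*(z-c[2])/d[2]
def proj(n,X):
    m=r.camera_model(n);p=np.array(m["R"])@X+np.array(m["t"]);return np.array([m["fx"]*p[0]/p[2]+m["cx"],m["fy"]*p[1]/p[2]+m["cy"]])
def blobs(mask,amin=8):
    n,l,st,c=cv2.connectedComponentsWithStats(mask.astype(np.uint8),connectivity=8)
    return [(st[i,4],c[i],l==i) for i in range(1,n) if st[i,4]>=amin]
def hsv(im): return cv2.cvtColor(im,cv2.COLOR_RGB2HSV).astype(int)
def red(h): return ((h[...,0]<6)|(h[...,0]>172))&(h[...,1]>150)&(h[...,2]>70)
def blue(h): return (h[...,0]>108)&(h[...,0]<130)&(h[...,1]>150)&(h[...,2]>40)
def saws(n,im,maskf,amin=60,amax=1500,z=0.048):
    h=hsv(im);out=[]
    for a,c,m in blobs(maskf(h),amin):
        if a>amax: continue
        cs,_=cv2.findContours(m.astype(np.uint8),cv2.RETR_EXTERNAL,cv2.CHAIN_APPROX_NONE)
        hull=cv2.convexHull(np.vstack(cs))
        f=cv2.drawContours(np.zeros(m.shape,np.uint8),[hull],-1,1,-1)
        k=(f>0)&(~m)&(h[...,1]<130)
        hs=blobs(k,3)
        if not hs: out.append((a,c,None,None,None));continue
        b=max(hs,key=lambda q:q[0])
        # include the dark bore: fill
        cs,_=cv2.findContours(b[2].astype(np.uint8),cv2.RETR_EXTERNAL,cv2.CHAIN_APPROX_NONE)
        (x,y),rad=cv2.minEnclosingCircle(cs[0])
        out.append((a,c,(x,y),rad,ray(n,x,y,z)))
    return out
E
python3 - <<'E'
from h import *
for n in("top","scene"):
    im=cv2.imread(f"pics/{n}0.png")[:,:,::-1].copy()
    for nm,f in(("red",red),("blue",blue)):
        for o in saws(n,im,f,60 if n=="top" else 60):
            print(n,nm,o[0],np.round(o[1],1),np.round(o[2],1) if o[2] else None,o[3],np.round(o[4],4) if o[4] is not None else None)
    h=hsv(im); pale=(h[...,0]>22)&(h[...,0]<40)&(h[...,2]>150)&(h[...,1]<130)
    for a,c,m in blobs(pale,150):
        if a>6000: continue
        cs,_=cv2.findContours(m.astype(np.uint8),cv2.RETR_EXTERNAL,cv2.CHAIN_APPROX_NONE)
        P=np.array([ray(n,u,v,.008)[:2] for u,v in cs[0][:,0]]).astype(np.float32)
        print(n,"pale",a,c,np.round(ray(n,*c,.008),4),cv2.minAreaRect(P))
im=cv2.imread("pics/top0.png");cv2.imwrite("pics/tz.png",cv2.resize(im[100:290,290:500],None,fx=3.7,fy=3.1,interpolation=cv2.INTER_NEAREST)[:600,:800])
E
```

```text
top red 275 [351.7 168.7] [352.  167.6] 4.794332981109619 [ 0.6013 -0.0642  0.048 ]
top red 635 [468.4 243.7] [471.3 243.8] 4.842568874359131 [ 0.4381 -0.3137  0.048 ]
top red 75 [350.3 238.1] [350.6 239.1] 4.893179893493652 [ 0.4496 -0.0596  0.048 ]
top blue 544 [404.2 163.3] [406. 162.] 5.099119663238525 [ 0.6126 -0.1793  0.048 ]
top blue 333 [471.8 167.6] [476. 166.] 5.099119663238525 [ 0.6029 -0.328   0.048 ]
top blue 62 [161.9 250.5] None None None
top pale 5064 [295.70991311  44.92041864] [0.8894 0.0576 0.008 ] ((0.8929423093795776, 0.0049704909324646), (0.05405592545866966, 1.4549936056137085), 0.2110162079334259)
top pale 248 [486.15322581  84.92741935] [ 0.7933 -0.373   0.008 ] ((0.7942917943000793, -0.3783204257488251), (0.13788145780563354, 0.011502782814204693), 89.55396270751953)
top pale 452 [135.13274336  87.96238938] [0.7926 0.4221 0.008 ] ((0.7936846017837524, 0.4304254651069641), (0.2703384459018707, 0.011522654443979263), 89.55524444580078)
top pale 324 [597.4537037  100.02160494] [ 0.7568 -0.6229  0.008 ] ((0.7541018724441528, -0.6174366474151611), (0.01681227795779705, 0.19849306344985962), 0.5291193723678589)
top pale 247 [305.19838057 101.6194332 ] [0.7582 0.0366 0.008 ] ((0.7573220133781433, 0.025709200650453568), (0.01192391850054264, 0.15379837155342102), 0.8511626124382019)
top pale 217 [240.04608295 103.58986175] [0.7548 0.184  0.008 ] ((0.7528157234191895, 0.19878974556922913), (0.13814926147460938, 0.01604975201189518), 89.55994415283203)Traceback (most recent call last):
  File "<stdin>", line 11, in <module>
  File "h.py", line 4, in ray
    m=r.camera_model(n);R=np.array(m["R"]);t=np.array(m["t"]);c=-R.T@t
ValueError: time passes only in moves, steps and waits
```

```bash
sed -i 's/^def ray/CM={n:r.camera_model(n) for n in ("top","scene")}\ndef ray/; s/m=r.camera_model(n);/m=CM[n];/' h.py
python3 - <<'E'
from h import *
for n,pts in(("top",[(258,214),(182,236),(221,226),(210,182)]),("scene",[(386,218),(438,252)])):
    im=cv2.imread(f"pics/{n}0.png")[:,:,::-1].copy()
    h=hsv(im); print([h[v,u].tolist() for u,v in pts], h[300,200])
    for nm,f in(("red",red),("blue",blue)):
        for o in saws(n,im,f,60 if n=="top" else 60):
            print(n,nm,o[0],np.round(o[1],1),np.round(o[2],1) if o[2] else None,np.round(o[4],4) if o[4] is not None else None)
    for u,v in pts:
        p=h[v,u]; mk=(abs(h-p)<[8,45,40]).all(-1)
        l=cv2.connectedComponents(mk.astype(np.uint8))[1]; m=l==l[v,u]
        cs,_=cv2.findContours(m.astype(np.uint8),cv2.RETR_EXTERNAL,cv2.CHAIN_APPROX_NONE)
        c=np.argwhere(m).mean(0)[::-1]
        P=np.array([ray(n,a,b,.008)[:2] for a,b in cs[0][:,0]]).astype(np.float32)
        print(n,"pale",m.sum(),np.round(c,1),np.round(ray(n,*c,.008),4),cv2.minAreaRect(P))
im=cv2.imread("pics/top0.png");cv2.imwrite("pics/tz.png",cv2.resize(im[100:290,290:500],None,fx=3.7,fy=3.1,interpolation=cv2.INTER_NEAREST)[:600,:800])
E
```

```text
[[34, 68, 185], [33, 70, 182], [33, 66, 185], [33, 73, 185]] [ 23 102 175]
top red 275 [351.7 168.7] [352.  167.6] [ 0.6013 -0.0642  0.048 ]
top red 635 [468.4 243.7] [471.3 243.8] [ 0.4381 -0.3137  0.048 ]
top red 75 [350.3 238.1] [350.6 239.1] [ 0.4496 -0.0596  0.048 ]
top blue 544 [404.2 163.3] [406. 162.] [ 0.6126 -0.1793  0.048 ]
top blue 333 [471.8 167.6] [476. 166.] [ 0.6029 -0.328   0.048 ]
top blue 62 [161.9 250.5] None None
top pale 983 [257.9 214. ] [0.5049 0.1433 0.008 ] ((0.5049523115158081, 0.1430552899837494), (0.07596436887979507, 0.07577209919691086), 89.6147232055664)
top pale 385 [181.6 235.9] [0.4574 0.313  0.008 ] ((0.45825639367103577, 0.31313878297805786), (0.04698062688112259, 0.04656733572483063), 89.62093353271484)
top pale 652 [219.7 224.9] [0.4812 0.2283 0.008 ] ((0.4810185432434082, 0.22769469022750854), (0.06248505041003227, 0.06224128603935242), 89.61762237548828)
top pale 1096 [207.8 181.9] [0.5775 0.2555 0.008 ] ((0.577670693397522, 0.25547823309898376), (0.044929489493370056, 0.12275409698486328), 15.63672924041748)
[[27, 98, 162], [26, 91, 166]] [ 19 105 162]
scene red 322 [214.1 163.3] [211.5 159. ] [ 0.4412 -0.3116  0.048 ]
scene red 272 [286.2 225.5] [284.5 220. ] [ 0.603 -0.064  0.048]
scene blue 102 [635.6 133.8] None None
scene blue 272 [175.1 208.7] [172.  200.5] [ 0.604  -0.3278  0.048 ]
scene blue 555 [233.7 222.4] [231.5 214. ] [ 0.6125 -0.1803  0.048 ]
scene pale 704 [386.5 218.2] [0.5078 0.1434 0.008 ] ((0.5059143304824829, 0.14321689307689667), (0.0758284404873848, 0.07960859686136246), 13.429283142089844)
scene pale 1031 [436.6 251.5] [0.5797 0.255  0.008 ] ((0.5792441368103027, 0.2549457252025604), (0.04489545524120331, 0.12468784302473068), 13.604326248168945)
```

View pics/tz.png

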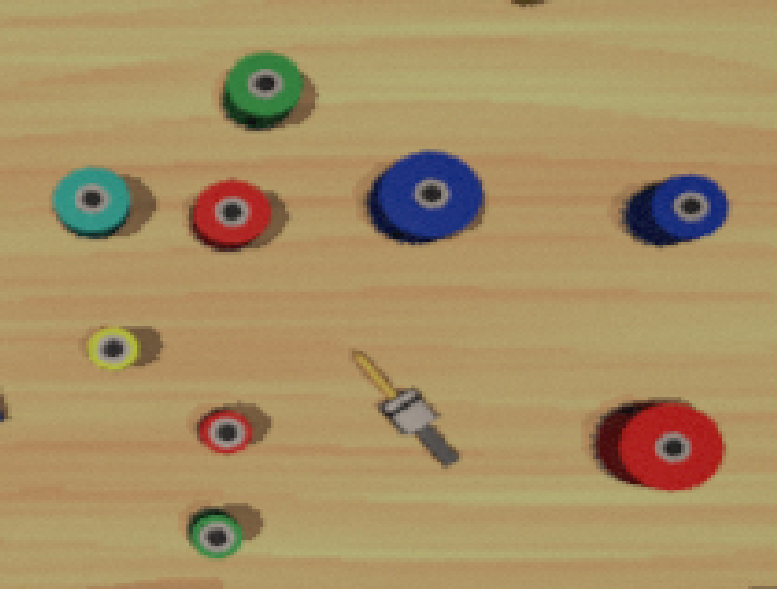

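```bash
python3 - <<'E'
from h import *
print(proj("top",np.array([.203,-.511,.218])),proj("scene",np.array([.203,-.511,.218])))
for z in(0,.05,.1,.15,.2): print(z,ray("scene",170,136,z),ray("scene",162,100,z),ray("top",597,319,z),ray("top",552,300,z))
f=lambda x,y:(290+x/3.7,100+y/3.1)
for p,z in(((408,411),.022),((355,352),.011),((455,462),.011),((253,540),.0)):print(p,f(*p),ray("top",*f(*p),z))
im=cv2.imread("pics/scene0.png");cv2.imwrite("pics/sz.png",cv2.resize(im[150:260,150:350],None,fx=4,fy=4,interpolation=cv2.INTER_CUBIC))
E
```

```text
[641.66108058 396.32846209] [171.17985572  49.30867886]
0 [ 0.30670364 -0.52511573  0.        ] [ 0.11122468 -0.67190339  0.        ] [ 0.2672974 -0.607236   0.       ] [ 0.30953729 -0.50922772  0.        ]
0.05 [ 0.37287144 -0.4693378   0.05      ] [ 0.19366279 -0.60390786  0.05      ] [ 0.28075793 -0.56992606  0.05      ] [ 0.32040709 -0.47792902  0.05      ]
0.1 [ 0.43903925 -0.41355986  0.1       ] [ 0.27610091 -0.53591234  0.1       ] [ 0.29421847 -0.53261612  0.1       ] [ 0.33127688 -0.44663031  0.1       ]
0.15 [ 0.50520705 -0.35778192  0.15      ] [ 0.35853903 -0.46791681  0.15      ] [ 0.30767901 -0.49530618  0.15      ] [ 0.34214668 -0.41533161  0.15      ]
0.2 [ 0.57137485 -0.30200398  0.2       ] [ 0.44097715 -0.39992128  0.2       ] [ 0.32113955 -0.45799624  0.2       ] [ 0.35301648 -0.3840329   0.2       ]
(408, 411) (400.27027027027026, 232.5806451612903) [ 0.46187495 -0.17015508  0.022     ]
(355, 352) (385.94594594594594, 213.5483870967742) [ 0.50385778 -0.14148632  0.011     ]
(455, 462) (412.97297297297297, 249.03225806451613) [ 0.42510986 -0.19994413  0.011     ]
(253, 540) (358.3783783783784, 274.19354838709677) [ 0.36917529 -0.07988497  0.        ]
```

View pics/sz.png

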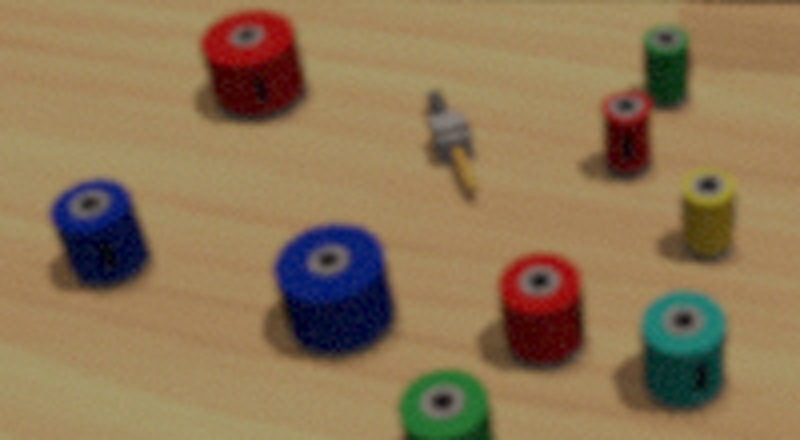

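Emit:
apply_moves(deltas=[3,2.5,0,0,0,0.18,1,6,5,0,0,0,0.36,1,9,7.5,0,0,0,0.54,1,12,10,0,0,0,0.72,1,15,12.6,0,0,0,0.9,1,18,15.1,0,0,0,1.08,1,21,17.6,0,0,0,1.26,1,23.6,19.8,0,0,0,1.46,1,23.6,19.8,-4,0,0,1.46,1,23.6,19.8,-8,0,0,1.46,1,23.6,19.8,-8,0,0,1.46,1], grip_force=25)

```text
t: 1.48
position: [0.4376, -0.3108, 0.1356]
tool_rot: [[-0.005, -0.265, 0.964], [0.006, 0.964, 0.265], [-1.0, 0.007, -0.004]]
force: [0.1, -0.5, 0.5]
gripper_width: 0.0928
```

Emit:
apply_moves(deltas=[0,0,-4,0,0,0,1,0,0,-8,0,0,0,1,0,0,-10.5,0,0,0,1,0,0,-12.4,0,0,0,1,0,0,-12.4,0,0,0,1,0,0,-12.4,0,0,0,1])

```text
t: 2.22
position: [0.4403, -0.3141, 0.0162]
tool_rot: [[0.002, -0.265, 0.964], [-0.002, 0.964, 0.265], [-1.0, -0.002, 0.001]]
force: [0.4, -0.3, 0.4]
gripper_width: 0.093
```

```bash
python3 - <<'E'
from h import *
im=r.read_camera("scene");cv2.imwrite("pics/s1.png",cv2.resize(im[50:300,100:420,::-1],None,fx=2.4,fy=2.4))
E
```

```text
(no output)
```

View pics/s1.png

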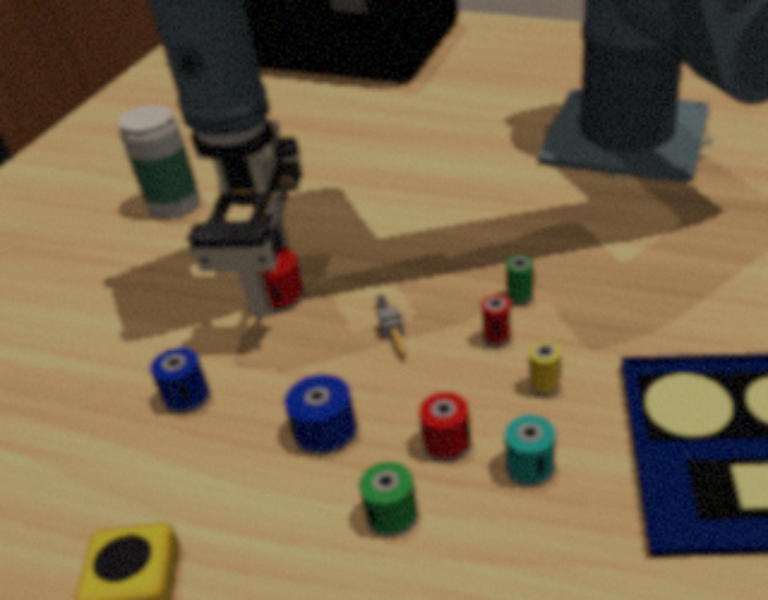

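The picture shows the red large saw between the fingers at about (283,280) in the crop, clear of the bottle and the blue saws. I'll close the gripper.

Emit:
apply_moves(deltas=[0,0,0,0,0,0,0,0,0,0,0,0,0,0,0,0,0,0,0,0,0,0,0,0,0,0,0,0,0,0,0,0,0,0,0,0,0,0,0,0,0,0,0,0,0,0,0,0,0,0,0,0,0,0,0,0])

```text
t: 3.28
position: [0.4394, -0.313, 0.0147]
tool_rot: [[-0.0, -0.265, 0.964], [-0.0, 0.964, 0.265], [-1.0, 0.0, -0.0]]
force: [-1.6, -0.0, 2.8]
gripper_width: 0.06
```

Emit:
apply_moves(deltas=[0,0,4,0,0,0,0,0,0,8,0,0,0,0,0,0,12,0,0,0,0,1,4.5,13,0,0,0,0,2,9,13,0,0,0,0,2.5,13.5,13,0,0,0,0,3,18,13,0,0,0,0,3.5,22.5,13,0,0,0,0,4,27,13,0,0,0,0,4.5,31.5,13,0,0,0,0,5,36,13,0,0,0,0,6,40,13,0,0,0,0,6.56,43.5,13,0,0,0,0,6.56,45.6,13,0,0,0,0,6.56,45.6,13,0,0,0,0,6.56,45.6,13,0,0,0,0])

```text
t: 5.28
position: [0.5047, 0.1425, 0.1442]
tool_rot: [[-0.001, -0.265, 0.964], [-0.0, 0.964, 0.265], [-1.0, -0.0, -0.001]]
force: [-0.3, 1.4, -2.2]
gripper_width: 0.0593
```

Emit:
apply_moves(deltas=[0,0,-4,0,0,0,0,0,0,-8,0,0,0,0,0,0,-10.5,0,0,0,0,0,0,-11.5,0,0,0,0,0,0,-12.0,0,0,0,0,0,0,-12.0,0,0,0,0,0,0,-12.0,0,0,0,0,0,0,-12.0,0,0,0,0])

```text
t: 6.28
position: [0.5056, 0.1431, 0.0254]
tool_rot: [[0.001, -0.265, 0.964], [0.0, 0.964, 0.265], [-1.0, -0.0, 0.001]]
force: [-0.5, -0.1, -1.6]
gripper_width: 0.0596
```

```bash
python3 - <<'E'
from h import *
im=r.read_camera("scene");cv2.imwrite("pics/s2.png",cv2.resize(im[100:300,300:560,::-1],None,fx=3,fy=3))
print(r.state()["position"],r.state()["force"])
E
```

```text
[0.50541218 0.14308906 0.02527178] [-0.09285786  0.48291618 -2.46895206]
```

View pics/s2.png

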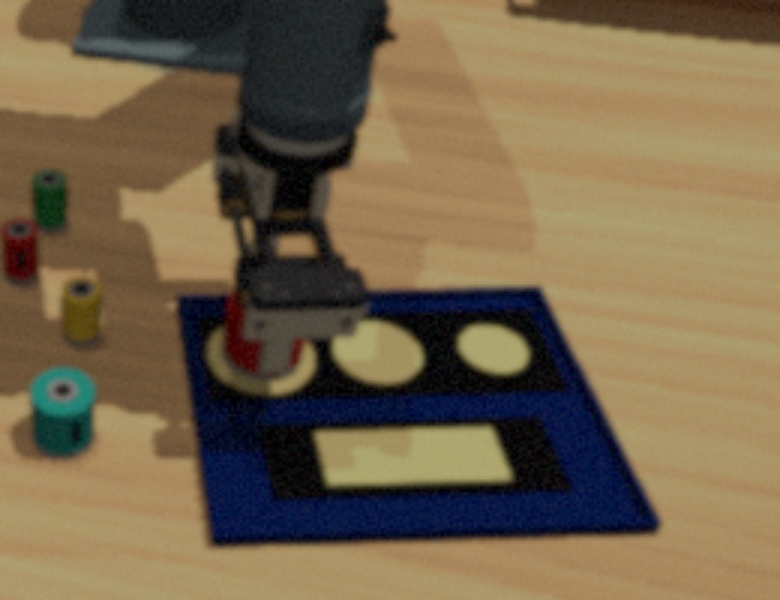

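The large saw is over its circle at about (260,350) in the crop. I'll lower it the last 2 mm and release.

Emit:
apply_moves(deltas=[0,0,-0.2,0,0,0,0,0,0,-0.2,0,0,0,0,0,0,-0.2,0,0,0,0,0,0,-0.2,0,0,0,0.85,0,0,-0.2,0,0,0,0.85,0,0,-0.2,0,0,0,0.85,0,0,-0.2,0,0,0,0.85,0,0,4,0,0,0,0.85,0,0,8,0,0,0,0.85,0,0,12,0,0,0,0.85,0,0,12,0,0,0,0.85])

```text
t: 7.7
position: [0.5074, 0.1432, 0.1481]
tool_rot: [[0.007, -0.265, 0.964], [0.0, 0.964, 0.265], [-1.0, -0.001, 0.007]]
force: [-0.2, -0.2, -0.0]
gripper_width: 0.0795
```

Emit:
apply_moves(deltas=[2,-4,0,0,0,0,0.75,4,-8,0,0,0,0,0.75,6,-12,0,0,0,0,0.75,8,-16,0,0,0,0,0.75,9.7,-20,0,0,0,0,0.75,9.7,-20.7,0,0,0,0,0.75,9.7,-20.7,0,0,0,0,0.75,9.7,-20.7,-4,0,0,0,0.75,9.7,-20.7,-7,0,0,0,0.75,9.7,-20.7,-7,0,0,0,0.75,9.7,-20.7,-7,0,0,0,0.75])

```text
t: 9.07
position: [0.6024, -0.0632, 0.0757]
tool_rot: [[0.001, -0.266, 0.964], [-0.0, 0.964, 0.266], [-1.0, -0.0, 0.001]]
force: [-0.5, -0.6, 1.2]
gripper_width: 0.0699
```

```bash
python3 - <<'E'
from h import *
im=r.read_camera("top");cv2.imwrite("pics/t3.png",cv2.resize(im[100:300,130:430,::-1],None,fx=2.6,fy=2.6))
h0=hsv(im)
for o in saws("top",im,red,60): print(o[0],o[1],o[2],o[4])
print(r.state()["position"])
E
```

```text
568 [254.63380282 213.94894366] (253.81817626953125, 213.86363220214844) [0.50432028 0.14484302 0.048     ]
[ 0.60285296 -0.06349591  0.07621403]
```

View pics/t3.png

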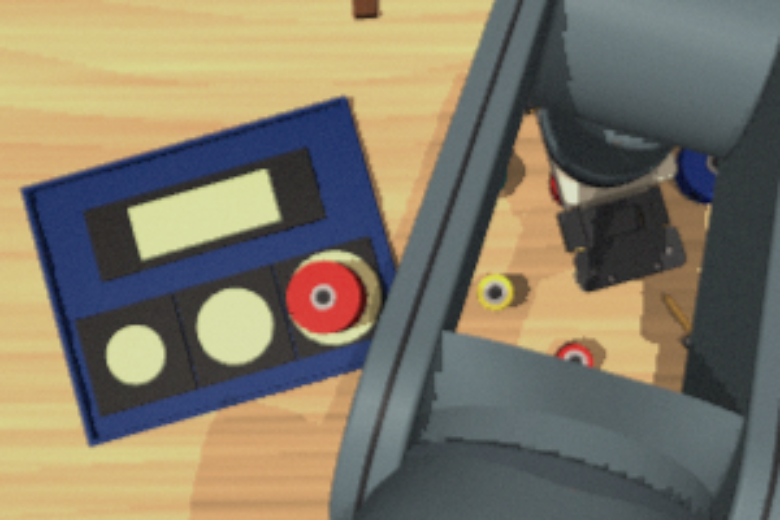

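The large saw stands in its circle. Its hub is at pixel (253.8, 213.9), which projects to about (0.504, 0.144) against the pad at (0.505, 0.143). The gripper is now above the red medium saw.

Emit:
apply_moves(deltas=[0,0,-3,0,0,0,0.75,0,0,-5,0,0,0,0.75,0,0,-6.2,0,0,0,0.75,0,0,-6.2,0,0,0,0.75,0,0,-6.2,0,0,0,0.75,0,0,-6.2,0,0,0,0,0,0,-6.2,0,0,0,0,0,0,-6.2,0,0,0,0,0,0,-6.2,0,0,0,0,0,0,-6.2,0,0,0,0,0,0,-6.2,0,0,0,0,0,0,-6.2,0,0,0,0,0,0,-6.2,0,0,0,0])

```text
t: 10.75
position: [0.6021, -0.0641, 0.0129]
tool_rot: [[0.0, -0.265, 0.964], [-0.0, 0.964, 0.265], [-1.0, -0.0, 0.0]]
force: [-1.4, -0.2, 5.9]
gripper_width: 0.0447
```

Emit:
apply_moves(deltas=[0,0,4,0,0,0,0,0,0,8,0,0,0,0,0,0,12,0,0,0,0,-2,4.5,13,0,0,0,0,-4,9,13,0,0,0,0,-6,13.5,13,0,0,0,0,-8,18,13,0,0,0,0,-10,22.5,13,0,0,0,0,-11.5,27,13,0,0,0,0,-12.1,29.2,13,0,0,0,0,-12.1,29.2,13,0,0,0,0,-12.1,29.2,9,0,0,0,0,-12.1,29.2,5,0,0,0,0,-12.1,29.2,2.5,0,0,0,0,-12.1,29.2,1.2,0,0,0,0,-12.1,29.2,1.2,0,0,0,0,-12.1,29.2,1.2,0,0,0,0])

```text
t: 12.88
position: [0.4821, 0.2279, 0.0256]
tool_rot: [[0.002, -0.264, 0.964], [0.0, 0.964, 0.264], [-1.0, -0.0, 0.002]]
force: [-1.5, -0.7, -0.8]
gripper_width: 0.0447
```

Emit:
apply_moves(deltas=[0,0,-0.3,0,0,0,0,0,0,-0.4,0,0,0,0,0,0,-0.4,0,0,0,0,0,0,-0.4,0,0,0,0,0,0,-0.4,0,0,0,0.68,0,0,-0.4,0,0,0,0.68,0,0,-0.4,0,0,0,0.68,0,0,-0.4,0,0,0,0.68,0,0,4,0,0,0,0.68,0,0,8,0,0,0,0.68,0,0,12,0,0,0,0.68,0,0,12,0,0,0,0.68])

```text
t: 14.38
position: [0.4833, 0.2286, 0.1481]
tool_rot: [[0.007, -0.265, 0.964], [0.002, 0.964, 0.265], [-1.0, -0.0, 0.007]]
force: [0.0, -0.2, 0.1]
gripper_width: 0.0635
```

Emit:
apply_moves(deltas=[-0.5,-4.5,0,0,0,0,0.5,-1,-9,0,0,0,0,0.5,-1.5,-13.5,0,0,0,0,0.5,-2,-18,0,0,0,0,0.5,-2.5,-22.5,0,0,0,0,0.5,-3,-27,0,0,0,0,0.5,-3.1,-28.7,0,0,0,0,0.5,-3.1,-28.7,0,0,0,0,0.5,-3.1,-28.7,-3,0,0,0,0.5,-3.1,-28.7,-6,0,0,0,0.5,-3.1,-28.7,-6,0,0,0,0.5,-3.1,-28.7,-6,0,0,0,0.5])

```text
t: 15.88
position: [0.4506, -0.0582, 0.0853]
tool_rot: [[0.001, -0.266, 0.964], [0.0, 0.964, 0.266], [-1.0, -0.0, 0.001]]
force: [1.0, 0.2, 0.9]
gripper_width: 0.0466
```

```bash
python3 - <<'E'
from h import *
im=r.read_camera("scene");cv2.imwrite("pics/s4.png",cv2.resize(im[90:300,180:520,::-1],None,fx=2.3,fy=2.3))
print(r.state()["position"])
for n in("top","scene"):
  im=r.read_camera(n)
  for o in saws(n,im,red,60,z=.056): print(n,o[0],o[1],o[2],o[4])
E
```

```text
[ 0.45088854 -0.05855766  0.08565838]
top 556 [254.35431655 213.88489209] (253.81817626953125, 213.86363220214844) [0.50413718 0.14334386 0.056     ]
top 287 [213.90243902 225.55052265] (213.27049255371094, 225.56556701660156) [0.48021894 0.22823594 0.056     ]
scene 67 [308.11940299 182.14925373] (306.0, 176.0) [ 0.46105538 -0.05655364  0.056     ]
scene 438 [389.8196347  206.23287671] (389.4444580078125, 202.0) [0.50525753 0.14411238 0.056     ]
scene 250 [430.164 205.804] (429.5, 200.5) [0.4803082  0.22815558 0.056     ]
```

View pics/s4.png

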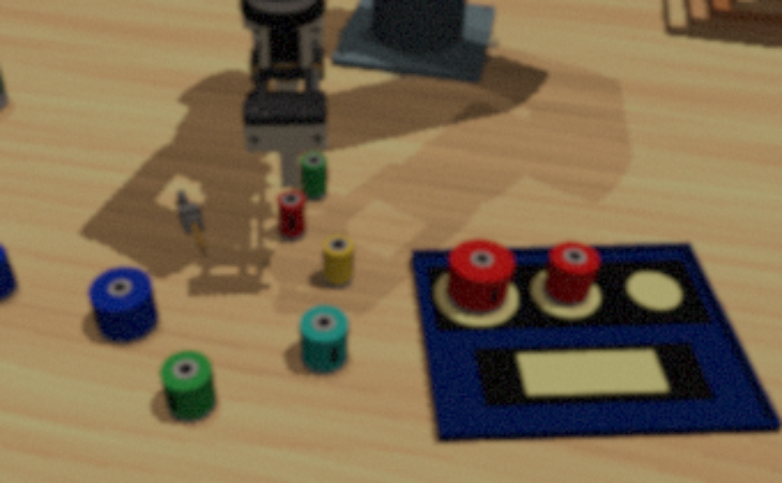

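Emit:
apply_moves(deltas=[0,0,-3,0,0,0,0.5,0,0,-6,0,0,0,0.5,0,0,-7.2,0,0,0,0.5,0,0,-7.2,0,0,0,0.5,0,0,-7.2,0,0,0,0.5,0,0,-7.2,0,0,0,0,0,0,-7.2,0,0,0,0,0,0,-7.2,0,0,0,0,0,0,-7.2,0,0,0,0,0,0,-7.2,0,0,0,0,0,0,-7.2,0,0,0,0,0,0,-7.2,0,0,0,0])

```text
t: 17.52
position: [0.4505, -0.0592, 0.0132]
tool_rot: [[0.001, -0.265, 0.964], [-0.0, 0.964, 0.265], [-1.0, -0.001, 0.001]]
force: [0.1, 1.5, 5.9]
gripper_width: 0.0296
```

Emit:
apply_moves(deltas=[0,0,4,0,0,0,0,0,0,8,0,0,0,0,0,0,12,0,0,0,0,0,4.5,13,0,0,0,0,0,9,13,0,0,0,0,0,13.5,13,0,0,0,0,0,18,13,0,0,0,0,0.3,22.5,13,0,0,0,0,0.5,27,13,0,0,0,0,0.7,31.5,13,0,0,0,0,0.7,35.5,13,0,0,0,0,0.7,37.2,13,0,0,0,0,0.7,37.2,13,0,0,0,0,0.7,37.2,9,0,0,0,0,0.7,37.2,5,0,0,0,0,0.7,37.2,2.5,0,0,0,0,0.7,37.2,1.2,0,0,0,0,0.7,37.2,1.2,0,0,0,0,0.7,37.2,1.2,0,0,0,0])

```text
t: 19.9
position: [0.458, 0.313, 0.0258]
tool_rot: [[0.002, -0.264, 0.964], [0.001, 0.964, 0.264], [-1.0, 0.0, 0.002]]
force: [1.0, -0.0, -0.6]
gripper_width: 0.0294
```

Emit:
apply_moves(deltas=[0,0,-0.3,0,0,0,0,0,0,-0.4,0,0,0,0,0,0,-0.4,0,0,0,0,0,0,-0.4,0,0,0,0,0,0,-0.4,0,0,0,0.5,0,0,-0.4,0,0,0,0.5,0,0,-0.4,0,0,0,0.5,0,0,-0.4,0,0,0,0.5,0,0,4,0,0,0,0.5,0,0,8,0,0,0,0.5,0,0,12,0,0,0,0.5,0,0,12,0,0,0,0.5])

```text
t: 21.4
position: [0.4592, 0.314, 0.1482]
tool_rot: [[0.007, -0.265, 0.964], [0.003, 0.964, 0.265], [-1.0, 0.001, 0.007]]
force: [0.1, -0.2, -0.1]
gripper_width: 0.0467
```

```bash
python3 - <<'E'
from h import *
im=r.read_camera("top");cv2.imwrite("pics/t5.png",cv2.resize(im[190:270,360:440,::-1],None,fx=7,fy=7,interpolation=cv2.INTER_CUBIC))
for o in saws("top",im,red,30,z=.056): print(o[0],o[1],o[2],o[4])
for o in saws("top",im,blue,60): print("b",o[0],o[2],o[4])
E
```

```text
547 [254.24131627 213.97440585] (253.7203369140625, 213.6525421142578) [0.50458109 0.14354987 0.056     ]
279 [213.86379928 225.61648746] (213.27049255371094, 225.56556701660156) [0.48021894 0.22823594 0.056     ]
90 [173.48888889 237.2       ] (172.64515686035156, 237.33871459960938) [0.45621114 0.31308349 0.056     ]
b 543 (406.0, 162.0) [ 0.61257683 -0.17929278  0.048     ]
b 338 (476.0, 166.0) [ 0.60293286 -0.3280095   0.048     ]
b 310 None None
b 363 (223.0, 244.0) [0.44116074 0.20980422 0.048     ]
```

View pics/t5.png

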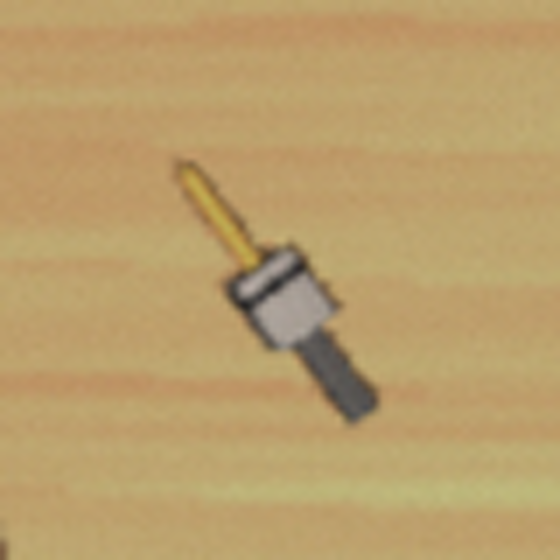

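The arbor's collar centre is at pixel (400.7, 232.6) and its axis runs from (386, 213) to (412, 249). All three red saws sit on their circles to within 2 mm.

Emit:
apply_moves(deltas=[0,-4.5,0,0,0,-0.1,0.5,0,-9,0,0,0,-0.2,0.5,0,-13.5,0,0,0,-0.3,0.5,0,-18,0,0,0,-0.45,0.5,0,-22.5,0,0,0,-0.6,0.5,0.1,-27,0,0,0,-0.75,0.5,0.2,-31.5,0,0,0,-0.9,0.5,0.3,-36,0,0,0,-1.0,0.5,0.35,-40.5,0,0,0,-1.1,0.5,0.4,-45,0,0,0,-1.2,0.5,0.4,-48.5,0,0,0,-1.2,0.5,0.4,-48.5,0,0,0,-1.2,0.5,0.4,-48.5,-4,0,0,-1.2,0.5,0.4,-48.5,-8,0,0,-1.2,0.5,0.4,-48.5,-8,0,0,-1.2,0.5,0.4,-48.5,-8,0,0,-1.2,0.5])

```text
t: 23.45
position: [0.4613, -0.1715, 0.0652]
tool_rot: [[0.0, 0.802, 0.597], [0.0, 0.597, -0.802], [-1.0, 0.0, -0.0]]
force: [-0.2, -0.4, 0.1]
gripper_width: 0.0467
```

```bash
python3 - <<'E'
from h import *
im=r.read_camera("scene");cv2.imwrite("pics/s6.png",cv2.resize(im[110:250,180:380,::-1],None,fx=4,fy=4))
print(r.state()["position"],r.state()["tool_rot"][:,2])
E
```

```text
[ 0.46186992 -0.17196907  0.06585769] [ 0.59677994 -0.80240332  0.00161668]
```

View pics/s6.png

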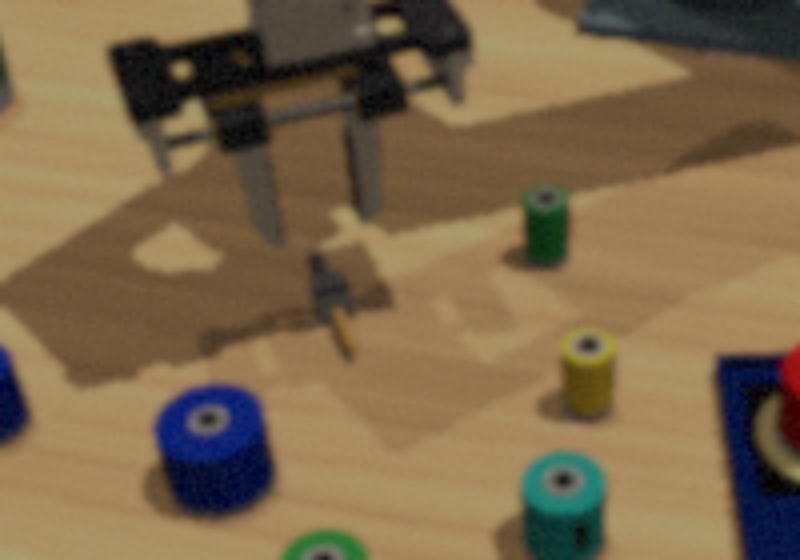

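Emit:
apply_moves(deltas=[0,0,-3,0,0,0,0.5,0,0,-5,0,0,0,0.5,0,0,-5.9,0,0,0,0.5,0,0,-5.9,0,0,0,0.5,0,0,-5.9,0,0,0,0.5,0,0,-5.9,0,0,0,0,0,0,-5.9,0,0,0,0,0,0,-5.9,0,0,0,0,0,0,-5.9,0,0,0,0,0,0,-5.9,0,0,0,0,0,0,-5.9,0,0,0,0,0,0,-5.9,0,0,0,0])

```text
t: 25.0
position: [0.4611, -0.1721, 0.0058]
tool_rot: [[0.0, 0.803, 0.596], [-0.0, 0.596, -0.803], [-1.0, 0.0, 0.0]]
force: [-0.9, 0.0, 5.9]
gripper_width: 0.0219
```

Emit:
apply_moves(deltas=[0,0,4,0,0,0,0,0,0,8,0,0,0,0,0,0,12,0,0,0,0,1,4.5,13,0,0,0.15,0,2,9,13,0,0,0.3,0,3.5,13.5,13,0,0,0.45,0,5,18,13,0,0,0.6,0,6.5,22.5,13,0,0,0.75,0,8,27,13,0,0,0.9,0,9.5,31.5,13,0,0,1.05,0,10.5,36,13,0,0,1.2,0,11.2,40,13,0,0,1.2,0,11.7,42.7,13,0,0,1.2,0,11.7,42.7,13,0,0,1.2,0,11.7,42.7,9,0,0,1.2,0,11.7,42.7,5,0,0,1.2,0,11.7,42.7,2.5,0,0,1.2,0,11.7,42.7,1.3,0,0,1.2,0,11.7,42.7,1.3,0,0,1.2,0,11.7,42.7,1.3,0,0,1.2,0])

```text
t: 27.5
position: [0.579, 0.2549, 0.0199]
tool_rot: [[0.002, -0.265, 0.964], [0.0, 0.964, 0.265], [-1.0, -0.0, 0.002]]
force: [0.1, -0.2, -0.8]
gripper_width: 0.0223
```

```bash
python3 - <<'E'
from h import *
im=r.read_camera("scene");cv2.imwrite("pics/s7.png",cv2.resize(im[130:310,340:560,::-1],None,fx=3.3,fy=3.3))
print(r.state()["position"],r.state()["gripper_width"])
E
```

```text
[0.5790931  0.25506069 0.0201038 ] 0.02197341562279757
```

View pics/s7.png

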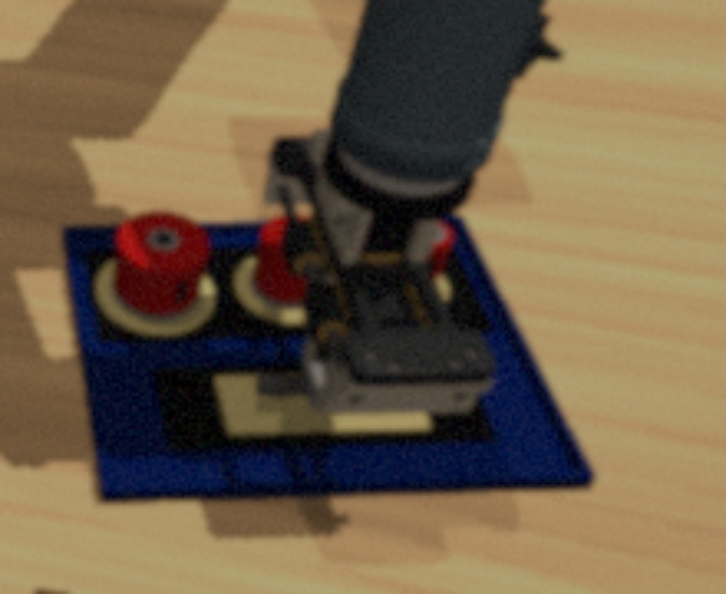

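The arbor is held over the rectangle, with the shank end at about (280,380) in the crop and the axis along the strip. I'll lower it and release.

Emit:
apply_moves(deltas=[0,0,-0.3,0,0,0,0,0,0,-0.55,0,0,0,0,0,0,-0.55,0,0,0,0,0,0,-0.55,0,0,0,0,0,0,-0.55,0,0,0,0.45,0,0,-0.55,0,0,0,0.45,0,0,-0.55,0,0,0,0.45,0,0,-0.55,0,0,0,0.45,0,0,4,0,0,0,0.45,0,0,8,0,0,0,0.45,0,0,14,0,0,0,0.45,0,-5,16,0,0,0,0.45,0,-10,16,0,0,0,0.45,0,-15,16,0,0,0,0.45,-3,-20,16,0,0,0,0.45,-6,-25,16,0,0,0,0.45,-10,-30,16,0,0,0,0.45,-14,-34,16,0,0,0,0.45,-14,-34,16,0,0,0,0.45,-14,-34,16,0,0,0,0.45])

```text
t: 30.05
position: [0.4385, -0.0851, 0.179]
tool_rot: [[0.001, -0.264, 0.965], [0.0, 0.965, 0.264], [-1.0, -0.0, 0.001]]
force: [0.4, 1.3, 0.2]
gripper_width: 0.0416
```

```bash
python3 - <<'E'
from h import *
S=r.read_camera("scene");T=r.read_camera("top")
cv2.imwrite("pics/e8.png",np.vstack([cv2.resize(S[130:310,340:560,::-1],None,fx=1.6,fy=1.6),cv2.resize(T[120:300,110:330,::-1],None,fx=1.6,fy=1.6)]))
for n,im in(("top",T),("scene",S)):
  for nm,f,z in(("red",red,.056),("blue",blue,.048)):
    for o in saws(n,im,f,60,z=z): print(n,nm,o[0],np.round(o[1],1),None if o[4] is None else np.round(o[4],4))
E
```

```text
top red 562 [254.3 213.9] [0.5041 0.1433 0.056 ]
top red 290 [213.9 225.6] [0.4802 0.2282 0.056 ]
top red 90 [173.5 237.3] [0.4562 0.3131 0.056 ]
top blue 544 [404.2 163.4] [ 0.6126 -0.1793  0.048 ]
top blue 339 [471.7 167.7] [ 0.6029 -0.328   0.048 ]
top blue 95 [194.2 206.4] None
scene red 420 [389.9 205.5] [0.5071 0.1434 0.056 ]
scene red 250 [430.2 205.5] [0.4836 0.2283 0.056 ]
scene red 60 [470.  202.4] [0.4602 0.3123 0.056 ]
scene blue 101 [635.6 133.7] None
scene blue 279 [175.  208.9] [ 0.604  -0.3278  0.048 ]
scene blue 95 [451.1 200.7] [0.4456 0.2872 0.048 ]
scene blue 569 [233.8 222.4] [ 0.6153 -0.179   0.048 ]
```

View pics/e8.png

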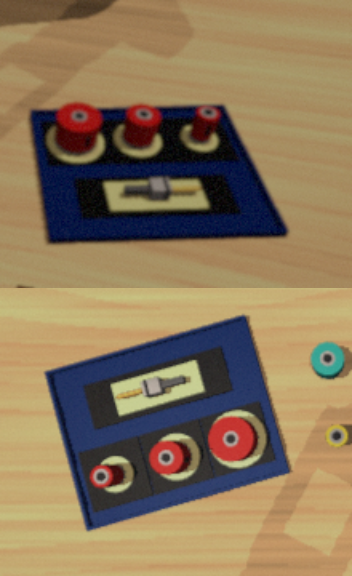

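All four pieces are in place and the blue saws have not moved. The arbor's collar is at about pixel (205, 181) in the top view, which fits the slot centre once its height is allowed for. Handing in.

```bash
python3 - <<'E'
from h import *
print(r.state()["joint_vel"],r.state()["t"]); print(r.close_job())
E
```

```text
[ 0.0121632   0.00501259 -0.00054333 -0.00294366  0.00157715 -0.00346066] 30.15
the job is handed in; nothing more can be done
None
```

I put the three red hole saws upright in their own circles and laid the arbor lengthwise in the pale rectangle. I handed the job in at about 30 s on the robot's clock, with the gripper clear and holding nothing; no verdict was reported.

- **Red saws:** the last top view puts each one within about 2 mm of its circle's centre. The scene view agrees to within about 4 mm, against the 13 mm allowed.
- **Arbor:** I judged it by eye to be flat and along the rectangle. Its collar was near the centre, within a few millimetres by pixel position.
- **Blue saws:** both are upright and where they started, with no change in the top view and at most 3 mm in the scene view.

No check failed. The only disagreement was these few millimetres between the two cameras, about what the hub-finding and the 2 mm calibration allow.

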